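# Guard check on the UV curing box

### The arm

A 7-joint arm with a two-finger parallel gripper is mounted at the origin on the work surface. World frame = base frame: x ahead of the robot, y to its left, z up, the work surface at z = 0. Lengths are in mm, angles in rad, forces in N, time in s.
With the tool pointing down it reaches from about 400 to 875 mm from the base axis. Payload 4.4 kg.
Tool frame: the origin (TCP) lies at the very end of the fingers, on their centre line; the grasp point (between the pads) lies 19 mm behind it; z points along the fingers, x is the direction in which the jaws open and shut, and the axes are right-handed (so a half turn about z gives the same grasp; the last joint's range is limited). The gripper opens to 85 mm and grips with 20 to 120 N. Pads are 22 mm wide; open, the fingers measure 114 mm over their backs; the gripper's body (76 mm by 85 mm) begins 54 mm behind the grasp point. The pads swing forward as they close: fully open they stand 13 mm farther back than shut.
Start: joints at [1.251, 0.628, 0.038, 1.517, -0.027, 0.996, -0.02], TCP at [163.232, -629.184, 231.313] pointing down, gripper open.
Joint ranges: [-3.06, 3.06], [-0.37, 2.12], [-1.25, 1.32], [0.18, 2.47], [-1.1, 4.24], [0.23, 1.98], [-2.94, 2.94]. Speed limits (rad/s): [2.57, 2.57, 3.14, 3.14, 3.14, 3.14, 3.14].

### API

Orientations are given as [roll, pitch, yaw] about the fixed x, y, z axes, in that order (R = Rz(yaw) Ry(pitch) Rx(roll)).
In Python, from cell import telemetry, get_image, get_calibration, ctrl gives the robot as it stands. The module is installed in compiled form; this text tells all that it offers.
- The arm moves only by the tool arm_command, never from a script. Its arguments are lists of equal length, an entry for each row: "rot": the turn, a rotation vector about the world's x, y, z in degrees, a list of three; "slide": the shift along the world's x, y, z in mm, a list of three; "gripper": the finger opening in mm, from 0 to 85.4. A call has 1 to 5 rows; each row shifts and turns the pose as measured when the row begins; what a row does not reach is not made up. A row lasts 1/12 s, in which the tool goes at most 41.7 mm and 7.16 degrees, less where a joint would pass 70% of its speed; a pose out of reach is approached as far as the arm can. A call with a gripper value outside its range is refused whole. The fingers move at their own pace and stop on an object; the grip force is fixed at half the most. Time passes only in rows, so rows that do not move let the fingers close. It gives the time, the measured TCP pose, the force and the opening at its end, in the units of the state.
- telemetry.read_state(): the state, without advancing time (a new reading comes with each control period).
- get_image(name): name is "scene" or "top"; returns (picture, depth): 480x640x3 uint8, red, green, blue; 480x640 float32, mm along the optical axis (not along the pixel's ray), 0 where there is no reading.
- get_calibration(name): a dict with "fx", "fy", "cx", "cy" (pixels), "xyz" and "attitude" of the camera in the world. Camera axes: x right, y up, looking along -z (the intrinsics and any distortion apply to the point x, -y, -z); pixel columns grow to the right and rows downward; lengths in mm; the calibration is good to about 2 mm. A picture is of the moment at which its call begins. get_calibration takes no time and is no camera call.
- ctrl.finish_job(): hands the job in, once; it reports no verdict.
The state is a dict: "clock": time; "qpos": joint angles; "qd": joint speeds; "tau": joint torques, N m; "eef_pos": TCP position; "tool_rot": TCP orientation; "force": force on the tool from outside, world axes, zero at the start; "torque": the same for the moment, N m; "width": finger opening in mm.
Only numpy, scipy, OpenCV 4.12 (cv2) and the standard library are available. Lean on these libraries where they do the work, as an engineer would, in place of code of your own. Each camera call takes 0.05 s, during which the arm holds its last target.

### The job

For the guard check on the curing box, first raise the half-folded laptop screen until it stands about 105 degrees open, so its readout can be watched, and leave it standing there. Then lift the curing box's sprung hood by its handle until the red pointers stand at the black line in the green band (35 degrees), never past the band and never letting the hood slam shut, and finish while still holding it there by the handle. Do not shift the tools and parts lying about.

Things in the scene. Friction and masses are not known exactly. Their poses are not given: they have to be found in the camera images.
- screen (a joint): opening angle of the laptop's screen, rad: 0 = shut flat on the keyboard, 1.57 = upright, more = leaning back away from the keyboard. Stiff friction hinge (0.75 N m, some 4 N at the free edge): the screen stays wherever it is left. It starts half folded, 0.7 to 1.0. 105 degrees is 1.83 rad.
- screen_hinge (a point): middle of the screen's hinge line, 19 mm above the bench. Axes turn with the screen: from the hinge the screen runs along -x, y lies along the hinge. The screen is a plate 310 mm wide (along y), 8 mm thick, its free edge 205 mm from the hinge; the display is on its -z side (underneath when shut).
- screen_edge (a point): middle of the screen's free edge (opposite the hinge), in the middle of its thickness: 205 mm from the hinge line along the screen's -x and 4 mm along its z.
- laptop: silver laptop, fixed to the bench: base 215 mm deep (x) by 310 mm wide (y) by 16 mm high, keyboard side towards the robot. Origin under its centre, x pointing from the keyboard's front edge to the hinge, z up. The hinge line lies at x = 95 mm, z = 19 mm, along y.
- curebox: white ultraviolet curing box, fixed to the bench: base 220 mm deep (x) by 240 mm wide (y) by 75 mm high, hood on top to 130 mm. Origin under its centre, x from front to rear, z up. A dark curved stay on each side (arc of radius 112 mm about the hood's hinge) has white ticks every 5 degrees and a green band from 25 to 45 degrees with a black line in its middle, at 35.
- hood (a joint): opening angle of the curing box's hood, rad: 0 = shut, growing as its front rises; red pointers at the lower edge of its sides show it on the curved stays. Green band 0.436 to 0.785, its middle line 0.611 (35 degrees). A spring and its weight pull it shut, 6 to 10 N along the arc at the handle; it falls shut when let go.
- hood_hinge (a point): middle of the hood's hinge line, at x = 100 mm, z = 75 mm of the box. Axes turn with the hood: shut, x points to the rear of the box, z up; y lies along the hinge. The handle's axis lies 180 mm along -x and 95 mm along z from here.
- handle: black grip sleeve of the bow handle on top of the hood near its front: a level round bar 16 mm thick, 104 mm long, between two thin posts, turning freely on its own axis. Origin in its middle, y along the bar (x and z turn with the sleeve). Hood shut: its axis is 170 mm above the bench, 40 mm above the hood's top; 32 mm of free space under it, open in front and behind.
- flux_jar: small amber jar with a black cap, 44 mm across, 50 mm tall, standing behind the laptop; a bystander. Origin on its underside, near its middle.
- screw_tray: shallow steel tray of screws, 70 x 90 x 18 mm, in front of the curing box; a bystander. Origin on its underside, near its middle.
- screwdriver: blue-handled screwdriver, 170 mm long, lying near the front of the bench; a bystander. Origin on its length, x along it.
- spudger: flat blue plastic pry tool, 135 mm long, lying behind the curing box; a bystander. Origin on its underside, near its middle.
- tool_cup: blue cup of upright hand tools, 72 mm across, about 185 mm tall with the tools, on the right of the bench; a bystander. Origin on its underside, near its middle.
- fan: black laptop fan with copper fins, about 100 x 75 x 12 mm, towards the back of the bench; a bystander. Origin on its underside, near its middle.
- mainboard: blue laptop mainboard, about 160 x 110 x 7 mm, on the orange mat at the left; a bystander. Origin on its underside, near its middle.

How it is judged (in metres and radians):
On the way, in this order (a step that is already met when the one before it is completed fails the run):
1. the laptop screen stands about 105 degrees open and is let go, the hood still shut (value of joint screen between 1.7 and 1.97 rad and value of joint hood below 0.08 rad and velocity of joint screen between -0.05 and 0.05 rad/s and contact force between each of the arm, the fingers and laptop below 0.3 N), for 0.3 s.
2. the hood is held by its handle with the pointers at the 35 degree line (value of joint hood between 0.53 and 0.69 rad and contact force between the fingers and handle above 2 N), for 0.5 s.
At the end, for the whole second after the job is handed in: The laptop screen still stands 105 degrees open (1.83 rad, within 0.13 rad) and the hood stands still at 35 degrees (0.61 rad, within 0.08 rad), held there by the gripper's fingers on its handle (over 2 N) (all of step 2 and value of joint screen between 1.7 and 1.97 rad and velocity of joint hood between -0.1 and 0.1 rad/s); the arm keeps its last pose, push and grip.
It fails at once if the hood is lifted past the green band (beyond 0.80 rad) (value of joint hood above 0.8 rad).
It fails at once if the hood slams (falls faster than 1.5 rad/s) (velocity of joint hood below -1.5 rad/s).
It fails at once if a tool or part lying about is shifted by more than 30 mm (distance of any of flux_jar, screw_tray, screwdriver, spudger, tool_cup, fan, mainboard from where it was at the start of the episode above 0.03 m).
It also fails if it takes over 64 s, if anything falls off the work surface, if the arm or the gripper's body presses on something with over 40 N, if the wrist force passes 120 N, or if a joint passes its speed limit or range.

## Working session

There is one attempt and no reset: what is moved stays moved. The work goes in short steps, Python scripts to look and compute and a tool call to move; the robot and the scene stay as the last step left them, time stands still between calls to the robot, and variables do not carry over. Pictures are saved under pics/ and viewed, and the job is handed in when it is done.

Besides the shell and the picture viewer there is one more tool, called after "Call:" as name(argument=value, ...) on one line, values as JSON. arm_command: Moves the arm, as the interface text tells. Its arguments: {"type":"object","properties":{"rot":{"type":"array"},"slide":{"type":"array"},"gripper":{"type":"array"}},"required":["rot","slide","gripper"]}

```bash
mkdir -p pics
cat > h.py <<'E'
import numpy as np,cv2
from scipy.spatial.transform import Rotation as R
from cell import telemetry,get_image,get_calibration,ctrl
def snap(n,tag):
    im,d=get_image(n); cv2.imwrite(f'pics/{tag}.png',im[:,:,::-1]); np.savez(f'pics/{tag}.npz',im=im,d=d); return im,d
def Rot(c):
    a=np.array(c['attitude'],float)
    if a.shape==(3,3): return a
    return R.from_euler('xyz',a).as_matrix() if a.size==3 else None
def pts(n,d):
    c=get_calibration(n); v,u=np.mgrid[:480,:640]
    P=np.stack([(u-c['cx'])/c['fx']*d,-(v-c['cy'])/c['fy']*d,-d],-1)
    return P@Rot(c).T+np.array(c['xyz'])
E
python3 - <<'E'
from h import *
for n in('scene','top'):
    print(get_calibration(n)); snap(n,n+'0')
print(telemetry.read_state())
E
```

```text
{'fx': 477.2030723129948, 'fy': 477.2030723129948, 'cx': 322.20521564002945, 'cy': 238.53113258318686, 'xyz': array([1397.56812337,  237.57505284,  906.17304865]), 'attitude': array([ 0.86611284, -0.00580552,  1.83912182])}
{'fx': 562.76864307618, 'fy': 562.76864307618, 'cx': 320.4196456832327, 'cy': 241.88581280052617, 'xyz': array([ 402.69704551,    3.32561623, 1681.57937772]), 'attitude': array([ 0.06680266, -0.01396052, -1.55047844])}
{'clock': 0.1, 'qpos': array([ 1.25121009,  0.62926466,  0.03842187,  1.51823893, -0.02700237,
        0.99630014, -0.01998311]), 'qd': array([ 8.53270427e-06, -1.95350533e-03,  7.93467121e-04, -6.39408733e-04,
        1.86498516e-04,  4.61072472e-04,  8.50298609e-05]), 'tau': array([ 2.91044344e-03, -5.64526391e+01,  1.22994907e+00, -1.93972349e+01,
        1.11362227e-02,  5.53643345e-03, -7.74275406e-06]), 'eef_pos': array([ 163.10286655, -628.64003642,  230.48277822]), 'tool_rot': array([ 3.14159111e+00,  1.69400869e-03, -1.31697531e+00]), 'force': array([ 0.23911371, -0.03329363,  0.28929108]), 'torque': array([ 0.00140556,  0.03269896, -0.00529027]), 'width': 85.51226668438815}
```

View pics/scene0.png

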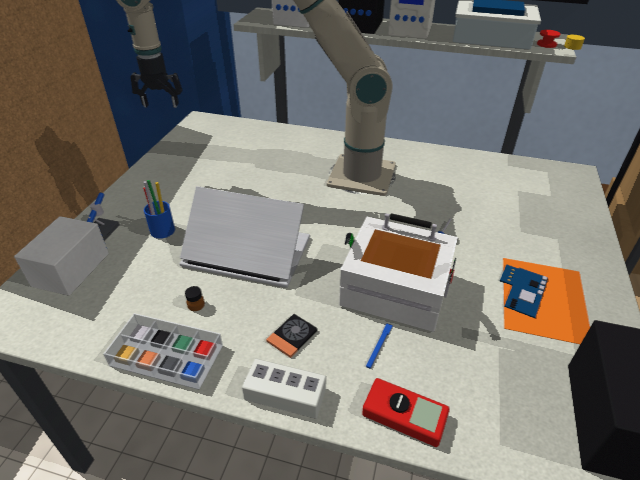

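View pics/top0.png

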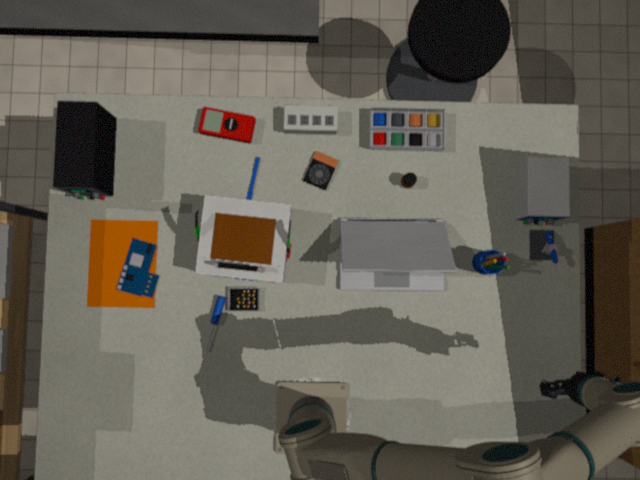

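The scene view shows the laptop at the left with its screen half folded (180–300, 190–280), and the curing box at the right with its handle near (410,220). In the top view the screen is at (340–455, 220–270), the handle near (238,266), the cup at (490,262), the tray at (243,299) and the screwdriver at (215,315). Next I measure them.

```bash
python3 - <<'E'
from h import *
for n in('top','scene'):
    z=np.load(f'pics/{n}0.npz'); P=pts(n,z['d']); hsv=cv2.cvtColor(z['im'],cv2.COLOR_RGB2HSV); np.save(f'pics/P{n}.npy',P)
    if n=='top':
        for (u,v) in [(340,220),(360,230),(430,230),(360,262),(430,262),(450,266),(345,268),(390,245),(345,285),(440,285),(400,280),(238,266),(225,265),(253,267),(245,210),(205,200),(285,205),(200,270),(285,278),(490,262),(243,299),(215,315),(408,180),(320,172)]:
            print(n,(u,v),z['im'][v,u],P[v,u].round())
    else:
        for (u,v) in [(200,200),(290,210),(240,230),(195,260),(290,270),(410,220),(390,216),(432,227)]:
            print(n,(u,v),z['im'][v,u],P[v,u].round())
E
python3 - <<'E'
import cv2
a=cv2.imread('pics/top0.png');b=cv2.imread('pics/scene0.png')
cv2.imwrite('pics/z1.png',cv2.resize(a[190:330,190:350],(800,700))[:600])
cv2.imwrite('pics/z2.png',cv2.resize(b[180:330,320:480],(640,600),interpolation=cv2.INTER_CUBIC))
E
```

```text
top (340, 220) [102 100  99] [580. -74.  25.]
top (360, 230) [110 108 109] [ 549. -131.   54.]
top (430, 230) [110 108 108] [ 553. -334.   61.]
top (360, 262) [108 107 106] [ 453. -126.  141.]
top (430, 262) [109 108 106] [ 457. -317.  145.]
top (450, 266) [107 104 105] [ 447. -370.  155.]
top (345, 268) [117 116 114] [436. -84. 160.]
top (390, 245) [109 106 106] [ 504. -213.   98.]
top (345, 285) [145 145 143] [389. -93.  12.]
top (440, 285) [154 152 150] [ 394. -374.   15.]
top (400, 280) [110 109 108] [ 407. -254.   22.]
top (238, 266) [24 25 23] [435. 203. 176.]
top (225, 265) [15  8 17] [437. 239. 169.]
top (253, 267) [ 3 11  0] [433. 163. 171.]
top (245, 210) [162 158 154] [591. 194. 129.]
top (205, 200) [163 158 153] [616. 305. 134.]
top (285, 205) [161 158 154] [608.  84. 127.]
top (200, 270) [161 158 153] [423. 313. 129.]
top (285, 278) [119 120 112] [406.  85.   4.]
top (490, 262) [73 57  0] [ 461. -488.  127.]
top (243, 299) [74 69 71] [341. 208.   5.]
top (215, 315) [ 21  51 102] [294. 286.  24.]
top (408, 180) [31 30 30] [ 699. -270.   52.]
top (320, 172) [86 84 87] [725. -12.  12.]
scene (200, 200) [157 157 160] [ 463. -360.  141.]
scene (290, 210) [157 158 160] [ 448. -107.  148.]
scene (240, 230) [159 160 161] [ 506. -230.   98.]
scene (195, 260) [167 167 169] [ 578. -339.   26.]
scene (290, 270) [107 107 109] [559. -74.  41.]
scene (410, 220) [24 24 22] [438. 205. 174.]
scene (390, 216) [38 39 36] [435. 154. 174.]
scene (432, 227) [83 81 82] [442. 260. 166.]
```

View pics/z2.png

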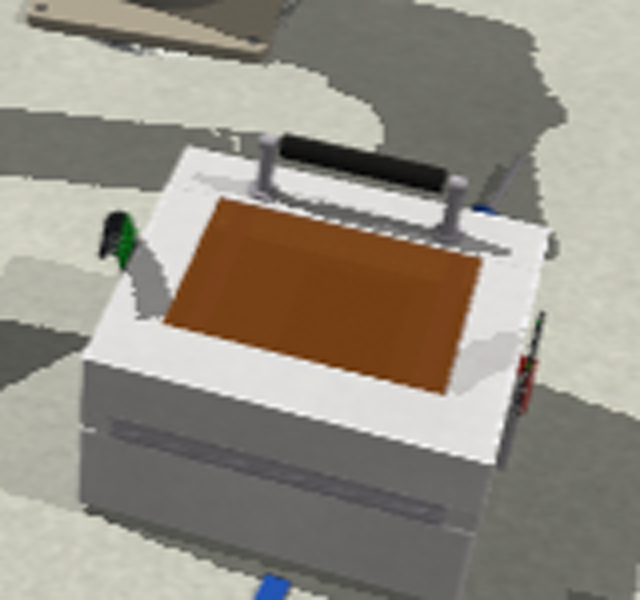

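View pics/z1.png

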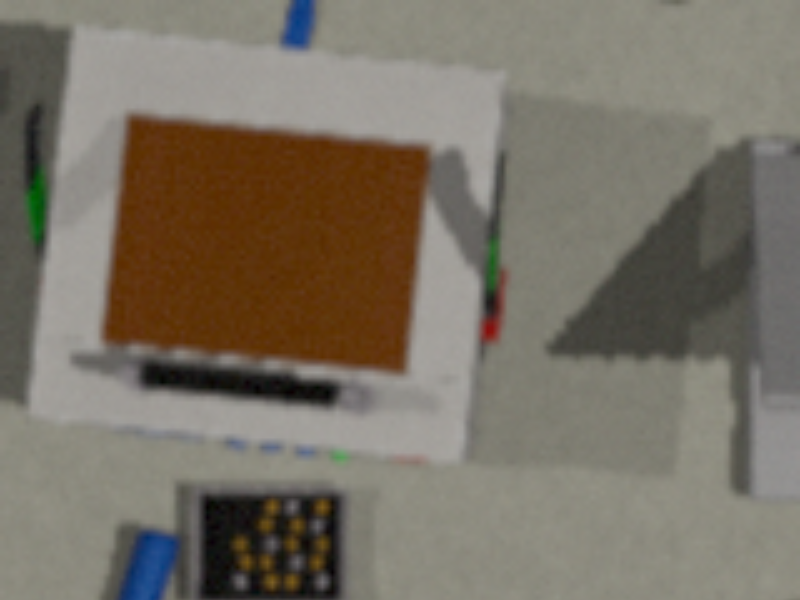

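The zoomed views show the handle bar clearly, its ends in the top view at about (218,265) and (258,270). The stay with the red pointer shows on the box's right side. Now I fit the screen plane and the box yaw.

```bash
cat > fit.py <<'E'
from h import *
def screen(n,d,im,poly):
    P=pts(n,d); m=np.zeros((480,640),np.uint8); cv2.fillPoly(m,[np.array(poly)],1)
    Q=P[(m>0)&(d>0)]
    for _ in range(5):
        c=Q.mean(0); U,S,V=np.linalg.svd(Q-c,full_matrices=False); nn=V[2]*np.sign(V[2][2]); r=(Q-c)@nn
        Q=Q[abs(r)<max(2*r.std(),1)]
    return c,nn,r.std(),Q
E
python3 - <<'E'
from fit import *
for n,poly in (('top',[(350,228),(440,228),(446,260),(350,262)]),('scene',[(205,200),(290,207),(285,265),(195,255)])):
    z=np.load(f'pics/{n}0.npz'); c,nn,s,Q=screen(n,z['d'],z['im'],poly)
    h=np.array([-nn[1],nn[0],0]);h/=-np.linalg.norm(h); 
    ang=np.arccos(nn[2])
    print(n,'c',c.round(1),'n',nn.round(3),'std',s,'angle',ang,'yaw',np.arctan2(nn[1],nn[0]), 'z=c plane')
    P=np.load(f'pics/P{n}.npy'); d=z['d']
    on=(abs((P-c)@nn)<6)&(d>0)&(P[...,2]>18)&(P[...,2]<185)&(P[...,0]>400)&(P[...,0]<620)&(P[...,1]<0)&(P[...,1]>-420)
    k,l,st,_=cv2.connectedComponentsWithStats(on.astype(np.uint8)); i=1+st[1:,4].argmax(); on=l==i
    Q=P[on]; ax=np.array([nn[0],nn[1],0]);ax/=np.linalg.norm(ax); ay=np.array([-ax[1],ax[0],0])
    up=np.cross(nn,ay); up*=np.sign(up[2])
    print('up range',np.percentile((Q-c)@up,[.3,99.7]),'lat',np.percentile((Q-c)@ay,[.5,99.5]))
    top=c+up*np.percentile((Q-c)@up,99.7)+ay*np.mean(np.percentile((Q-c)@ay,[.5,99.5])); print('edge mid top surf',top, 'ay',ay)
    # handle
    hsv=cv2.cvtColor(z['im'],cv2.COLOR_RGB2HSV)
    m=(hsv[...,2]<60)&(P[...,2]>160)&(P[...,2]<190)&(abs(P[...,0]-436)<40)&(abs(P[...,1]-205)<80)
    Q=P[m]; print('handle',m.sum(),Q.mean(0),np.percentile(Q,[1,99],axis=0).round()); A=np.polyfit(Q[:,1],Q[:,0],1); print('slope dx/dy',A[0], 'top z',np.percentile(Q[:,2],[50,95]))
    m=(hsv[...,2]>140)&(hsv[...,1]<30)&(abs(P[...,2]-130)<6)&(P[...,0]>390)&(P[...,0]<640)&(P[...,1]>50)&(P[...,1]<350)
    print('hood rect',cv2.minAreaRect(P[m][:,:2].astype(np.float32)))
for n in ('tray',): pass
E
```

```text
top c [ 505.8 -229.9   98.5] n [0.683 0.007 0.73 ] std 1.9082920160593537 angle 0.751933449144477 yaw 0.010349461127209428 z=c plane
up range [-113.944005    100.51901724] lat [-152.12569793  154.39682592]
edge mid top surf [ 432.36394019 -229.50330666  167.15505678] ay [-0.01034928  0.99994644  0.        ]
handle 173 [434.27691609 205.13150925 176.45253263] [[425. 154. 168.]
 [443. 255. 184.]]
slope dx/dy 0.09291306650754087 top z [176.57992025 181.64534572]
hood rect ((513.5269775390625, 197.9847869873047), (240.42898559570312, 218.05484008789062), 85.10108947753906)
scene c [ 507.3 -218.    95. ] n [0.679 0.006 0.734] std 1.7891158404654397 angle 0.7469884628792165 yaw 0.00956589645288294 z=c plane
up range [-108.6874143   101.50282649] lat [-163.33563333  143.71338059]
edge mid top surf [ 432.95888741 -228.53555123  163.96937389] ay [-0.00956575  0.99995425  0.        ]
handle 245 [438.78921913 206.1474164  172.89953619] [[430. 154. 164.]
 [447. 255. 179.]]
slope dx/dy 0.08080523374921565 top z [173.77134697 178.09065874]
hood rect ((512.7595825195312, 197.86460876464844), (241.14305114746094, 222.07427978515625), 84.85989379882812)
```

Call:
arm_command(rot=[[0,0,-2.9],[0,0,-2.9],[0,0,-2.9],[0,0,-2.9],[0,0,-2.9]], slide=[[19,35,0],[19,35,0],[19,35,0],[19,35,0],[19,35,0]], gripper=[0,0,0,0,0])

```text
clock: 0.52
eef_pos: [250.8, -454.9, 227.1]
tool_rot: [3.135, -0.001, -1.598]
force: [1.1, -0.2, 0.5]
width: 25.8
```

Call:
arm_command(rot=[[0,0,0],[0,0,0],[0,0,0],[0,0,0],[0,0,0]], slide=[[19,35,0],[19,35,0],[19,35,0],[19,35,0],[19,35,0]], gripper=[0,0,0,0,0])

```text
clock: 0.93
eef_pos: [347.3, -270.1, 226.1]
tool_rot: [3.133, 0.001, -1.603]
force: [1.1, -1.2, 0.5]
width: 0.1
```

Call:
arm_command(rot=[[0,0,1],[0,0,1],[0,0,0],[0,0,0],[0,0,0]], slide=[[18,20,0],[15,15,-20],[0,5,-25],[0,0,-25],[0,0,-15]], gripper=[0,0,0,0,0])

```text
clock: 1.35
eef_pos: [389.6, -217.4, 141.7]
tool_rot: [-3.138, 0.001, -1.547]
force: [0.2, -0.2, 0.5]
width: 0.2
```

Call:
arm_command(rot=[[0,0,0],[0,0,0],[0,0,0],[0,0,0],[0,0,0]], slide=[[9,0,0],[9,0,0],[7,0,2],[8,0,7],[8,0,7]], gripper=[0,0,0,0,0])

```text
clock: 1.77
eef_pos: [427.4, -215.4, 155.4]
tool_rot: [3.129, 0.008, -1.548]
force: [-4.6, -0.5, -3.5]
width: -0.2
```

Call:
arm_command(rot=[[0,0,0],[0,0,0],[0,0,0],[0,0,0],[0,0,0]], slide=[[9,-1,3],[9,-1,5],[10,-1,5],[10,0,4],[10,0,4]], gripper=[0,0,0,0,0])

```text
clock: 2.18
eef_pos: [459.9, -214.9, 180.4]
tool_rot: [3.092, 0.02, -1.553]
force: [-5.9, 0.1, 0.3]
width: 0.0
```

Call:
arm_command(rot=[[0,0,0],[0,0,0],[0,0,0],[0,0,0],[0,0,0]], slide=[[11,0,2],[12,0,2],[12,0,2],[12,0,1],[12,0,1]], gripper=[0,0,0,0,0])

```text
clock: 2.6
eef_pos: [505.9, -215.5, 197.3]
tool_rot: [3.063, 0.025, -1.56]
force: [-6.1, 2.6, 5.0]
width: 0.1
```

Call:
arm_command(rot=[[0,0,0],[0,0,0],[0,0,0],[0,0,0],[0,0,0]], slide=[[12,0,0],[12,0,0],[12,0,0],[10,0,0],[8,0,0]], gripper=[0,0,0,0,0])

```text
clock: 3.02
eef_pos: [556.7, -215.6, 205.8]
tool_rot: [3.05, 0.026, -1.564]
force: [-3.2, -0.3, -1.3]
width: 0.0
```

Run:
```python
from h import *
snap('scene','s1')
print(telemetry.read_state()['eef_pos'],telemetry.read_state()['tool_rot'])
```

```text
[ 558.68610462 -215.60025406  205.7537537 ] [ 3.05327491  0.02557609 -1.56305288]
```

View pics/s1.png

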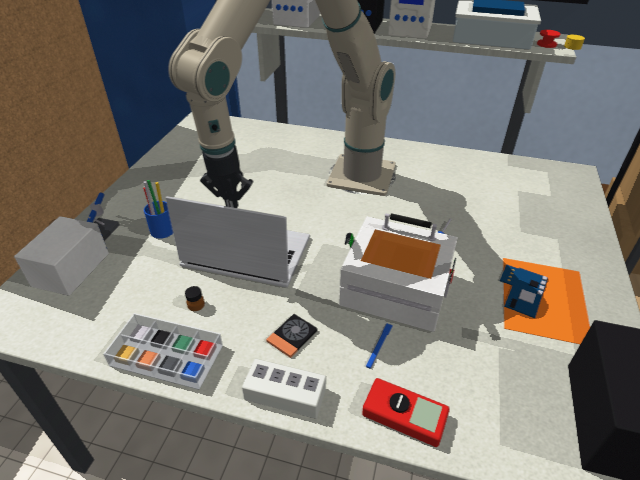

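The screen now stands nearly upright (its edge runs from (172,200) to (288,222)), and the fingertips are just in front of it near (232,203).

Call:
arm_command(rot=[[0,-1.5,0],[0,-1.5,0],[0,-1,0],[0,-1,0],[0,0,0]], slide=[[10,0,-1],[10,0,-1],[10,0,-1],[8,0,-1],[4,0,0]], gripper=[0,0,0,0,0])

```text
clock: 3.48
eef_pos: [599.5, -215.4, 202.2]
tool_rot: [3.139, 0.026, -1.562]
force: [-5.1, -0.4, -1.1]
width: 0.1
```

Run:
```python
from fit import *
im,d=snap('scene','s2')
print(telemetry.read_state()['eef_pos'],telemetry.read_state()['tool_rot'])
c,nn,s,Q=screen('scene',d,im,[(185,215),(280,235),(280,262),(185,250)])
print(c,nn,s, 'theta',np.arctan2(np.hypot(*nn[:2])*np.sign(nn[0]),nn[2]))
```

```text
[ 600.37238043 -215.39160661  202.2456536 ] [ 3.13982848  0.02610474 -1.56177354]
[ 608.27667767 -207.26587555  151.94043991] [-0.9847005  -0.0071769   0.17410751] 0.9358387129923518 theta -1.3957969670356847
```

View pics/s2.png

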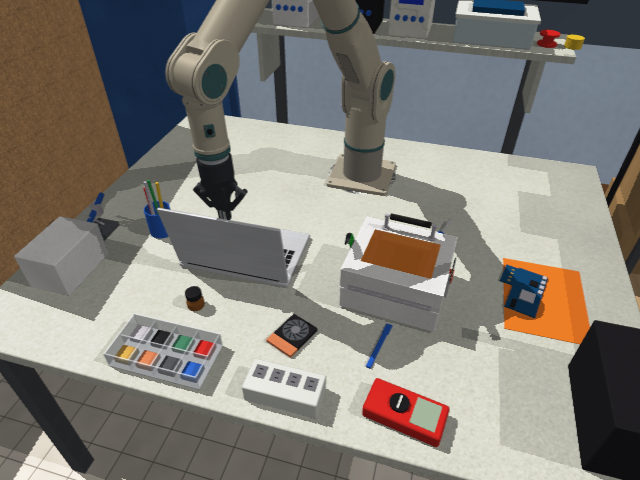

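The screen is at 1.746 rad by the plane fit. About 15 mm more at the fingertip is needed.

Call:
arm_command(rot=[[0,0,0],[0,0,0],[0,0,0],[0,0,0]], slide=[[6,0,0],[6,0,-1],[5,0,-1],[0,0,0]], gripper=[0,0,0,0])

```text
clock: 3.87
eef_pos: [617.8, -215.7, 199.5]
tool_rot: [3.137, 0.026, -1.562]
force: [-1.9, 0.5, -0.7]
width: -0.1
```

Run:
```python
from fit import *
im,d=snap('scene','s3')
print(telemetry.read_state()['eef_pos'],telemetry.read_state()['force'])
c,nn,s,Q=screen('scene',d,im,[(185,218),(280,238),(280,262),(185,250)])
print(c,nn,s, 'theta',np.arctan2(np.hypot(*nn[:2])*np.sign(nn[0]),nn[2]))
```

```text
[ 617.82170198 -215.67143705  199.68293637] [-1.43103141 -0.27202924 -0.71717233]
[ 623.94412182 -199.03144531  158.76438194] [-0.96379017 -0.0070903   0.2665675 ] 0.8801605761877619 theta -1.3009664253314135
```

Screen at 1.841 rad, which is within tolerance. I back off along −x.

Call:
arm_command(rot=[[0,0,0],[0,0,0],[0,0,0],[0,0,0],[0,0,0]], slide=[[-15,0,0],[-25,0,0],[-25,0,0],[-25,0,20],[0,0,20]], gripper=[0,0,0,0,0])

```text
clock: 4.33
eef_pos: [533.3, -215.7, 240.0]
tool_rot: [-3.129, 0.023, -1.56]
force: [-1.0, -0.3, 0.3]
width: 0.0
```

Run:
```python
from fit import *
im,d=snap('scene','s4'); im2,d2=snap('top','t4')
s=telemetry.read_state(); print(s['eef_pos'],s['force'],s['qpos'].round(3))
c,nn,sd,Q=screen('scene',d,im,[(185,218),(280,238),(280,262),(185,250)])
print(nn,sd,'theta',np.pi+np.arctan2(np.hypot(*nn[:2])*np.sign(nn[0]),nn[2]))
```

```text
[ 539.95583105 -216.20196749  243.56201399] [ 1.8901993   0.21976925 -0.07218795] [ 0.309  0.508  0.06   1.716 -0.072  0.904 -1.152]
[-0.96368548 -0.00717089  0.26694358] 0.8522703673310175 theta 1.8410164493462584
```

View pics/s4.png

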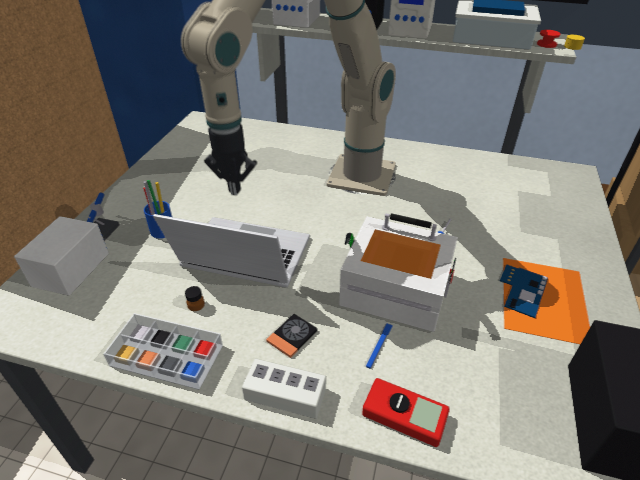

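The screen stands free at 1.841 rad, its edge from (155,217) to (285,252). Next I turn the tool by about 84 degrees and go to the handle.

Call:
arm_command(rot=[[0,0,7],[0,0,7],[0,0,7],[0,0,7],[0,0,7]], slide=[[-9,35,0],[-9,35,0],[-9,35,0],[-9,35,0],[-9,35,0]], gripper=[85,85,85,85,85])

```text
clock: 4.85
eef_pos: [505.0, -46.1, 247.5]
tool_rot: [-3.093, -0.0, -0.941]
force: [0.3, 1.3, 0.1]
width: 60.5
```

Call:
arm_command(rot=[[0,0,7],[0,0,7],[0,0,7],[0,0,7],[0,0,7]], slide=[[-9,35,0],[-9,35,0],[-9,35,0],[-9,35,0],[-9,35,0]], gripper=[85,85,85,85,85])

```text
clock: 5.27
eef_pos: [466.4, 141.1, 250.6]
tool_rot: [-3.075, -0.014, -0.316]
force: [1.0, 0.1, -0.0]
width: 84.7
```

Call:
arm_command(rot=[[0,0,4],[0,0,0]], slide=[[-4,25,0],[0,0,0]], gripper=[85,85])

```text
clock: 5.43
eef_pos: [462.8, 178.5, 252.3]
tool_rot: [-3.064, -0.019, -0.226]
force: [-0.0, 1.0, 0.2]
width: 85.2
```

```bash
cat >> h.py <<'E'
def tofix(yaw=-0.087):
    s=telemetry.read_state(); T=R.from_euler('xyz',[np.pi,0,yaw]); C=R.from_euler('xyz',s['tool_rot'])
    print(s['clock'],s['eef_pos'].round(1),'force',s['force'].round(1),'w',round(s['width'],1),'rotfix deg',np.degrees((T*C.inv()).as_rotvec()).round(1))
E
python3 -c "
from h import *
tofix()"
```

```text
5.4333 [462.8 178.5 252.3] force [-0.   1.   0.2] w 85.2 rotfix deg [-4.3  1.8  7.9]
```

Call:
arm_command(rot=[[-2,1,4],[-2,1,4],[0,0,0]], slide=[[-14,13,-5],[-14,13,-5],[0,0,0]], gripper=[85,85,85])

```text
clock: 5.68
eef_pos: [438.4, 209.8, 243.3]
tool_rot: [-3.132, -0.003, -0.08]
force: [0.9, 0.3, 0.2]
width: 84.7
```

```bash
python3 -c "
from h import *
tofix(); snap('scene','s5'); snap('top','t5')"
```

```text
5.6833 [438.4 209.8 243.3] force [0.9 0.3 0.2] w 84.7 rotfix deg [-0.6  0.2 -0.4]
```

View pics/s5.png

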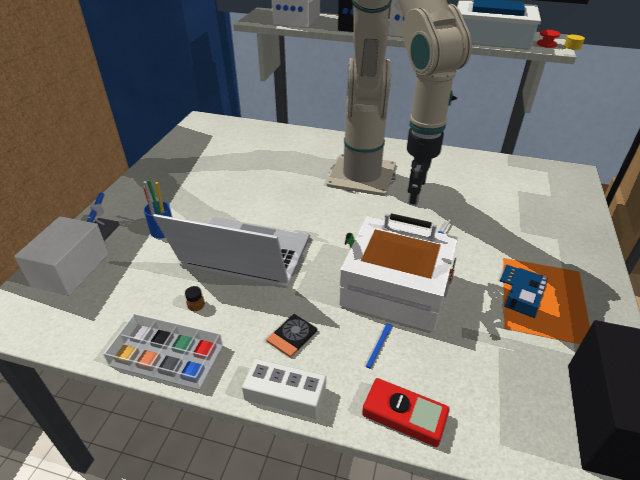

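The gripper (near (417,190)) hangs open above the handle (410,220). I descend.

Call:
arm_command(rot=[[0,0,0],[0,0,0],[0,0,0],[0,0,0],[0,0,0]], slide=[[-2,-2,-20],[-1,-2,-20],[0,0,-20],[0,0,-18],[0,0,-12]], gripper=[85,85,85,85,85])

```text
clock: 6.2
eef_pos: [447.5, 198.8, 154.6]
tool_rot: [-3.123, -0.022, -0.106]
force: [-0.6, 0.3, -0.2]
width: 84.8
```

Call:
arm_command(rot=[[0,0,0]], slide=[[0,0,0]], gripper=[85])

```text
clock: 6.28
eef_pos: [447.7, 196.7, 152.8]
tool_rot: [-3.125, -0.02, -0.11]
force: [-0.7, 0.2, 0.0]
width: 84.9
```

```bash
python3 -c "
from h import *
tofix(); snap('scene','s6'); snap('top','t6')
a=cv2.imread('pics/s6.png')[130:310,310:500]; cv2.imwrite('pics/s6z.png',cv2.resize(a,(600,568),interpolation=cv2.INTER_CUBIC))"
```

```text
6.2833 [447.7 196.7 152.8] force [-0.7  0.2  0. ] w 84.9 rotfix deg [-0.8  1.2  1.3]
```

View pics/s6z.png

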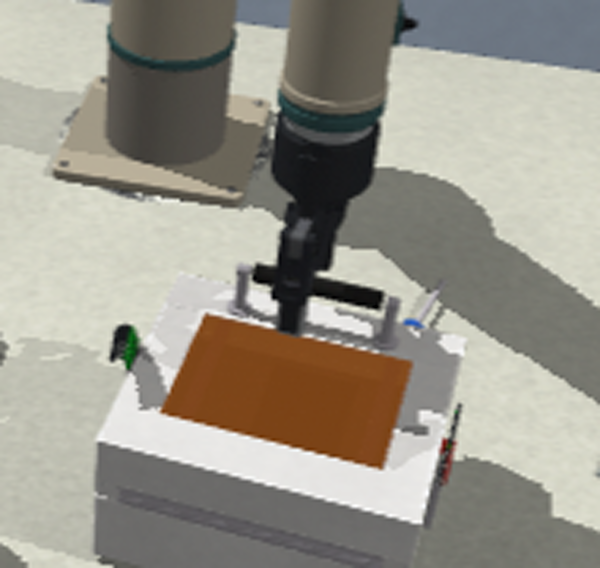

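The rear finger is behind the bar and the bar lies between the jaws. The tool drifted to x=448, so I centre it before closing.

Call:
arm_command(rot=[[0,0,0.7],[0,0.7,0],[0,0,0]], slide=[[-6,4,-1],[-6,3,0],[0,0,0]], gripper=[85,85,85])

```text
clock: 6.63
eef_pos: [438.1, 205.0, 156.0]
tool_rot: [-3.122, -0.014, -0.1]
force: [-0.5, -0.3, 0.1]
width: 85.0
```

Call:
arm_command(rot=[[0,0,0],[0,0,0],[0,0,0],[0,0,0],[0,0,0]], slide=[[0,0,0],[0,0,0],[0,0,0],[0,0,0],[0,0,0]], gripper=[10,10,10,10,10])

```text
clock: 7.05
eef_pos: [438.8, 206.2, 158.2]
tool_rot: [-3.119, -0.017, -0.099]
force: [-11.1, 2.6, 4.3]
width: 25.1
```

Call:
arm_command(rot=[[0,0,0],[0,0,0],[0,0,0]], slide=[[0,0,0],[0,0,0],[0,0,0]], gripper=[0,0,0])

```text
clock: 7.3
eef_pos: [433.6, 206.7, 157.3]
tool_rot: [-3.122, -0.009, -0.096]
force: [0.9, 0.2, 0.3]
width: 13.9
```

```bash
python3 -c "
from h import *
tofix(); snap('scene','s7')
a=cv2.imread('pics/s7.png')[130:310,310:500]; cv2.imwrite('pics/s7z.png',cv2.resize(a,(600,568),interpolation=cv2.INTER_CUBIC))"
```

```text
7.3 [433.6 206.7 157.3] force [0.9 0.2 0.3] w 13.9 rotfix deg [-1.1  0.6  0.5]
```

View pics/s7z.png

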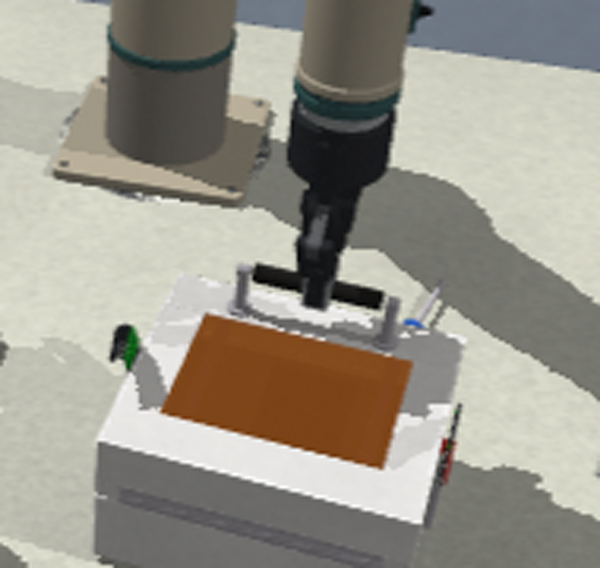

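The width is 13.9 on a 16 mm bar and the TCP is 6 mm high, so the grip may be shallow. I regrip lower.

Call:
arm_command(rot=[[0,0,0],[0,0,0],[0,0,0],[0,0,0],[0,0,0]], slide=[[0,0,0],[0,0,0],[0,-1,-4],[0,0,-4],[0,0,-2]], gripper=[50,50,50,50,50])

```text
clock: 7.77
eef_pos: [434.8, 205.5, 147.0]
tool_rot: [-3.121, -0.011, -0.098]
force: [0.5, -0.0, -0.6]
width: 50.2
```

Call:
arm_command(rot=[[0,0,0],[0,0,0],[0,0,0]], slide=[[0,0,-2],[0,0,-1],[0,0,-1]], gripper=[50,50,50])

```text
clock: 8.02
eef_pos: [434.5, 205.2, 141.7]
tool_rot: [-3.122, -0.01, -0.099]
force: [-0.1, -0.1, -0.3]
width: 50.0
```

Call:
arm_command(rot=[[0,0,0],[0,0,0],[0,0,0],[0,0,0]], slide=[[0,0,5],[0,0,2],[0,0,0],[0,0,0]], gripper=[50,50,0,0])

```text
clock: 8.35
eef_pos: [434.4, 205.3, 149.3]
tool_rot: [-3.122, -0.009, -0.098]
force: [-0.3, 0.4, -0.3]
width: 26.6
```

Call:
arm_command(rot=[[0,0,0],[0,0,0],[0,0,0],[0,0,0]], slide=[[0,0,0],[0,0,0],[0,0,0],[0,0,0]], gripper=[0,0,0,0])

```text
clock: 8.68
eef_pos: [433.6, 205.4, 149.5]
tool_rot: [-3.122, -0.009, -0.097]
force: [0.2, -1.3, 0.8]
width: 14.0
```

The grip is secure with the TCP 20 mm below the bar's axis. I lift along the arc.

Call:
arm_command(rot=[[0,0,0],[0,0,0],[0,0,0],[0,0,0],[0,0,0]], slide=[[2,0,4],[3,0,5],[4,0,6],[4,0,6],[4,0,6]], gripper=[0,0,0,0,0])

```text
clock: 9.1
eef_pos: [449.2, 204.0, 175.1]
tool_rot: [-3.125, -0.001, -0.097]
force: [2.4, -0.6, -11.4]
width: 14.3
```

Call:
arm_command(rot=[[0,0,0],[0,0,0],[0,0,0],[0,0,0],[0,0,0]], slide=[[5,0,7],[5,-1,7],[6,0,7],[6,-1,7],[6,0,6]], gripper=[0,0,0,0,0])

```text
clock: 9.52
eef_pos: [482.7, 201.3, 211.1]
tool_rot: [-3.123, -0.005, -0.098]
force: [5.1, 0.8, -18.3]
width: 14.2
```

Call:
arm_command(rot=[[0,0,0],[0,0,0],[0,0,0],[0,0,0],[0,0,0]], slide=[[7,-1,5],[7,0,5],[7,-1,4],[6,0,4],[3,0,2]], gripper=[0,0,0,0,0])

```text
clock: 9.93
eef_pos: [511.1, 198.7, 231.1]
tool_rot: [-3.126, 0.006, -0.097]
force: [0.5, 2.3, -17.0]
width: 14.2
```

```bash
python3 -c "
from h import *
tofix(); im,d=snap('scene','s8'); snap('top','t8')
s=telemetry.read_state()
P=pts('scene',d); hsv=cv2.cvtColor(im,cv2.COLOR_RGB2HSV)
np.save('pics/P8.npy',P)
a=cv2.imread('pics/s8.png')[130:310,310:500]; cv2.imwrite('pics/s8z.png',cv2.resize(a,(600,568),interpolation=cv2.INTER_CUBIC))"
```

```text
9.9333 [511.1 198.7 231.1] force [  0.5   2.3 -17. ] w 14.2 rotfix deg [-0.9 -0.2  0.6]
```

View pics/s8z.png

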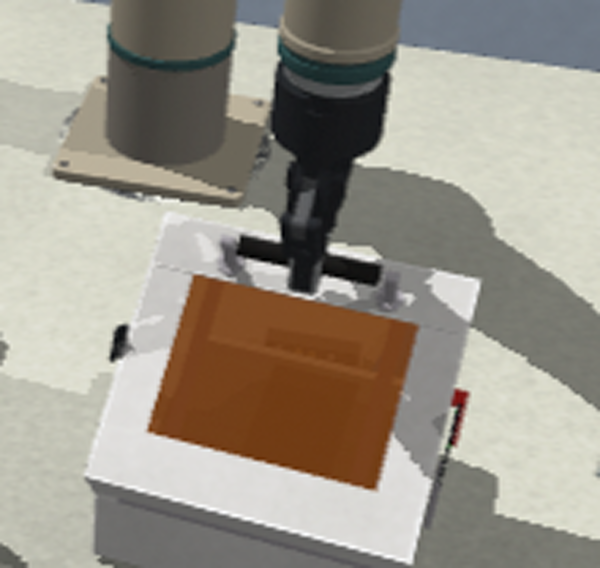

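The hood is up and held; the red pointer shows on the right stay, near (455,262) in the full picture. I check the angle by fitting the hood's top plane.

```bash
cat > hood.py <<'E'
from h import *
def hood(n,tag):
    z=np.load(f'pics/{tag}.npz'); P=pts(n,z['d']); hsv=cv2.cvtColor(z['im'],cv2.COLOR_RGB2HSV)
    c0=np.array([613,189,75]);ax=np.array([.996,-.087,0]);ay=np.array([.087,.996,0])
    X=(P-c0)@ax;Y=(P-c0)@ay
    m=(z['d']>0)&(X<20)&(X>-200)&(abs(Y)<112)&(P[...,2]>118)&(hsv[...,1]<40)&(hsv[...,2]>90)
    Q=P[m]
    best=None;rng=np.random.default_rng(0)
    for _ in range(300):
        a,b,c=Q[rng.choice(len(Q),3,False)];v=np.cross(b-a,c-a);v/=np.linalg.norm(v)+1e-9
        k=abs((Q-a)@v)<3
        if best is None or k.sum()>best.sum():best=k
    Q=Q[best];v=np.linalg.svd(Q-Q.mean(0),full_matrices=False)[2][2];v*=np.sign(v[2])
    print(n,m.sum(),len(Q),'n',v.round(3),'theta',np.arcsin(-(0))+np.arctan2(v@ax,v[2]))
E
python3 -c "
from hood import *
for t in(('scene','scene0'),('top','top0'),('scene','s8'),('top','t8')): hood(*t)"
```

```text
scene 3215 2723 n [-0.001  0.002  1.   ] theta -0.000664731711371477
top 3016 1836 n [-0.002 -0.001  1.   ] theta -0.0021154661127233245
scene 4069 2984 n [ 0.53  -0.044  0.847] theta 0.5608410662623969
top 1671 959 n [ 0.533 -0.042  0.845] theta 0.5635181489175507
```

Call:
arm_command(rot=[[0,0,0],[0,0,0],[0,0,0]], slide=[[5,-1,3],[5,0,3],[1,0,1]], gripper=[0,0,0])

```text
clock: 10.28
eef_pos: [520.5, 197.8, 236.4]
tool_rot: [-3.127, 0.01, -0.096]
force: [1.2, 2.3, -20.6]
width: 14.2
```

```bash
python3 -c "
from hood import *
tofix(); snap('scene','s9'); snap('top','t9')
for t in(('scene','s9'),('top','t9')): hood(*t)
tofix()"
```

```text
10.2833 [520.5 197.8 236.4] force [  1.2   2.3 -20.6] w 14.2 rotfix deg [-0.9 -0.5  0.5]
scene 4016 2938 n [ 0.574 -0.049  0.817] theta 0.6140959440267292
top 1522 830 n [ 0.568 -0.05   0.822] theta 0.6060658536272528
10.3833 [520.1 197.9 236.2] force [  0.8   2.5 -19.5] w 14.0 rotfix deg [-0.9 -0.5  0.5]
```

Call:
arm_command(rot=[[0,0,0],[0,0,0],[0,0,0],[0,0,0],[0,0,0]], slide=[[0,0,0],[0,0,0],[0,0,0],[0,0,0],[0,0,0]], gripper=[0,0,0,0,0])

```text
clock: 10.8
eef_pos: [519.0, 198.0, 235.6]
tool_rot: [-3.127, 0.012, -0.095]
force: [1.8, 2.3, -18.0]
width: 14.2
```

```bash
python3 -c "
from hood import *; from fit import screen
for i in range(6): get_image('top'); 
tofix(); im,d=snap('scene','s10'); snap('top','t10')
for t in(('scene','s10'),('top','t10')): hood(*t)
c,nn,sd,Q=screen('scene',d,im,[(185,218),(280,238),(280,262),(185,250)])
print('screen',np.pi+np.arctan2(np.hypot(*nn[:2])*np.sign(nn[0]),nn[2]))
tofix()"
```

```text
11.1 [519.  198.  235.6] force [  0.1   2.6 -18.5] w 13.9 rotfix deg [-0.9 -0.6  0.5]
scene 4006 2939 n [ 0.569 -0.05   0.821] theta 0.6083011597762541
top 1543 840 n [ 0.564 -0.048  0.824] theta 0.6020996049658736
screen 1.8426154066176124
11.2 [519.  198.  235.6] force [  0.9   3.1 -18.4] w 14.0 rotfix deg [-0.9 -0.6  0.5]
```

View pics/s10.png

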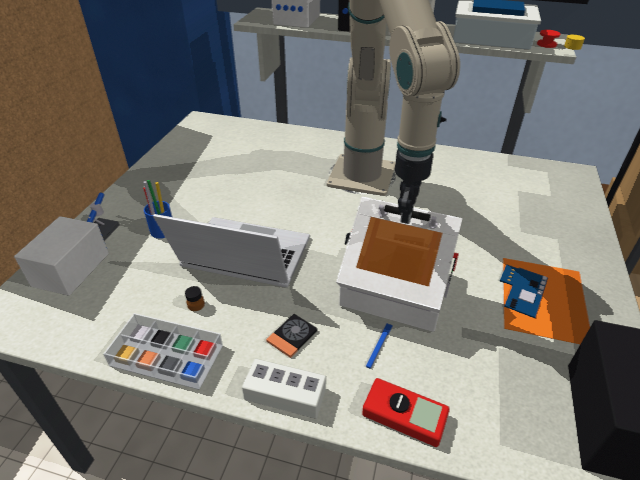

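View pics/t10.png

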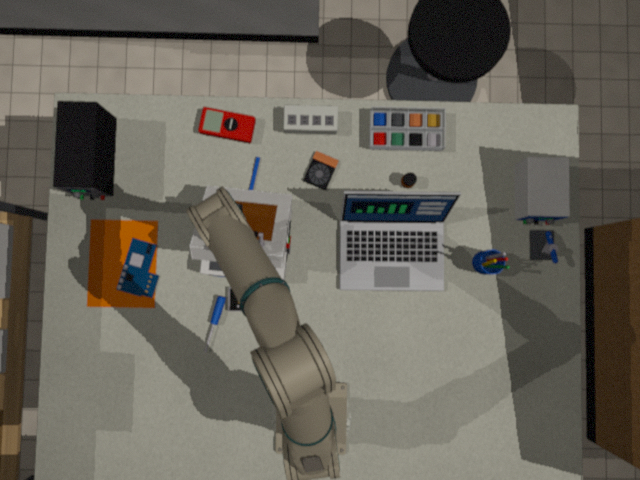

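The screen is open (top view, 345–458 by 195–220) and the hood is held steady by its handle near (408,212) in the scene view. The parts lie where they were, except that the arm hides most of the tray. I hand the job in.

```bash
python3 -c "
from h import *
print(ctrl.finish_job())"
```

```text
the job is handed in; nothing more can be done
None
```

The job is handed in: the laptop screen stands at about 105 degrees, and the gripper is holding the hood by its handle at the 35 degree line. No verdict was reported, so these are my own last checks:

- **Screen:** I pushed it up with the closed fingers and backed away. The last camera fit gives 1.84 rad (target 1.83, within 0.13), unchanged since I let go.
- **Hood:** I gripped the handle, regripped once because the first hold was shallow, and lifted slowly along the arc. The last fits give 0.608 rad from the scene camera and 0.602 rad from the top camera (target 0.61, within 0.08).
- **Hold:** The arm held still for the last checks, about 0.4 s, with the hood's pull on the tool steady at about 18 N. The fingers are at 14 mm on the 16 mm bar, the same in both grips, which I took to be a reading offset. I read the angle from fits of the hood's top, not from the pointers themselves.
- **Parts lying about:** The bystanders I could see look unmoved by eye. The arm hid most of the screw tray in the last pictures, so I could not confirm that one. No move went near it.

The clock stood at about 11 s of the 64 s allowed.

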